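# Roll the bisque roller to the mark with a block and chock it

### The job

Pick up the wooden block and use its flat underside, laid on top of the clay roller, to roll the roller out of its trough and along the board until it lies centred over the strip of masking tape. The roller is brittle: press lightly (6 N or so is plenty; more than 20 N, even for a moment, may crack it), touch it only with the block, and do not shove it along from the side. Then set the block flat on the board, end-on close behind the middle of the roller on the trough side (a gap of a few millimetres at most), as a chock; let go and leave the other things where they are.

Things in the scene. Friction and masses are not known exactly. Their poses are not given: they have to be found in the camera images.
- board: fixed plywood rolling board on the bench, 280 mm long (its x, the rolling direction), 150 mm wide (y), 18 mm thick; origin at the centre of its underside. A fence 10 mm wide, 12 mm high runs along each long edge, 130 mm clear between them. A trough 16 mm wide, 7 mm deep runs across it, centred at x = -65 mm; the tape mark lies on its +x side
- trough (a point): centre of the trough's mouth, level with the board's top (18 mm above the bench)
- mark: strip of masking tape stuck across the board (12 mm wide in x, 126 mm long in y, paper thin, no obstacle); origin at its centre on the board's top, axes parallel to the board's; 55 to 80 mm from the trough in the board's +x
- roller: loose solid clay roller, 52 mm diameter, 120 mm long, about 0.35 kg (varies); origin at its centre, y its axis, x and z turn with it. Starts in the trough, axis 24.7 mm above the board's top (26 mm on the flat: it rises 1.3 mm climbing out, and needs a few newtons of pressing or the block slips). Without slip it moves half as far as the block. Rolls with slight resistance, stays where left
- block: loose wooden block 45 (x) x 90 (y) x 30 mm (z), about 0.07 kg; origin at the centre of its underside; grasp it across its 45 mm from above by its upper half, underside clear of the fingertips. Starts flat on the bench, on the right or the left of the board. Pressed on the roller it is stiff: about 10 N per mm. Travel over the tall bowls at x 0.35-0.5, y 0.5-0.7 m
- tape: bystander: roll of masking tape lying flat, 69 mm across, 18 mm high; origin at the centre of its underside
- tile: bystander: flat glaze test tile 50 x 50 x 9 mm; origin at the centre of its underside
- jar: bystander: lidded glaze jar, 50 mm across, 56 mm high; origin at the centre of its underside
- pot: bystander: small round pot, 63 mm across, 55 mm high; origin at the centre of its underside
- rib: bystander: wooden throwing rib, 52 x 91 x 9 mm; origin at the centre of its underside
Things that resemble listed ones, but are neither listed nor needed, are in the scene too. There is more than one size of the block; the job needs the larger.

How it is judged:
On the way, in this order (a step that is already met when the one before it is completed fails the run):
1. the block, pressing on top of the roller, has rolled it out of the trough (contact force between block and roller above 0.7 N and height (world z) of block above 0.06 m and x of roller in the frame of trough above 0.015 m and height (world z) of roller below 0.049 m), for 0.1 s.
2. the roller lies at rest over the tape, clear of the block (x of roller in the frame of mark between -0.007 and 0.007 m and linear speed of roller below 0.01 m/s and contact force between block and roller below 0.1 N), for 0.2 s.
At the end, for the whole second after the job is handed in: Roller still on the flat board, axis within 7 mm of the tape's centre line and square (0.1 rad). Block flat on the board on the trough side, long axis along the rolling direction (0.15 rad), within 25 mm of the roller's middle, centres within 80 mm (gap about 8 mm at most). Both at rest (x of roller in the frame of mark between -0.007 and 0.007 m and angle between the y axis of roller and the y axis of board, either way round below 0.1 rad and height (world z) of roller below 0.048 m and linear speed of each of roller, block below 0.01 m/s and y of block in the frame of roller between -0.025 and 0.025 m and x of block in the frame of mark below -0.05 m and horizontal distance between block and roller below 0.08 m and angle between the y axis of block and the x axis of board, either way round below 0.15 rad and height (world z) of block between 0.014 and 0.022 m and angle between block's own z axis and vertical below 0.1 rad); the robot touches nothing.
It fails at once if the block pressed on the roller with more than 20 N (contact force between block and roller above 20 N).
It fails at once if the fingers or arm touched the roller (contact force between any of the fingers, the arm and roller above 0.3 N).
It fails at once if the roller was shoved from the side by the low-held block while off the mark (contact force between block and roller above 1 N and height (world z) of block below 0.055 m and (x of roller in the frame of mark below -0.007 m or x of roller in the frame of mark above 0.007 m)).
It fails at once if a bystander was moved (distance of any of tape, tile, jar, pot, rib from where it was at the start of the episode above 0.015 m).
It also fails if it takes over 64 s, if anything falls off the work surface, if the arm or the gripper's body presses on something with over 40 N, if the wrist force passes 120 N, or if a joint passes its speed limit or range.

### The arm

A 7-joint arm with a two-finger parallel gripper is mounted at the origin on a cart in front of the work surface, level with it; the furniture and walls round the work are solid. World frame = base frame: x ahead of the robot, y to its left, z up, the work surface at z = 0. Lengths are in m, angles in rad, forces in N, time in s.
With the tool pointing down it reaches from about 0.35 to 0.9 m from the base axis. Payload 19.9 kg.
Tool frame: the origin (TCP) lies at the centre of the arm's flange, where the gripper is bolted on; the fingertips stand 199 mm ahead of it and the grasp point (between the pads) lies 180 mm ahead of it; z points along the fingers, y is the line along which they close (so a half turn about z gives the same grasp; the last joint's range is limited). The gripper opens to 94 mm and grips with 3 to 60 N. Pads are 16 mm wide; open, the fingers measure 119 mm over their backs; the gripper's body (75 mm by 177 mm) begins 78 mm behind the grasp point.
Start: joints at [-1.214, 0.417, -0.01, 1.614, 0.005, 1.111, -0.053], TCP at [0.243, 0.576, 0.405] pointing down, gripper open.
Joint ranges: [-2.81, 2.81], [-0.39, 2.02], [-1.27, 1.25], [0.06, 2.57], [-1.19, 4.33], [0.19, 2], [-2.82, 2.82]. Speed limits (rad/s): [1.89, 1.89, 2.39, 2.39, 3.01, 3.01, 3.01].

### API

Orientations are given as a rotation vector (axis times angle).
In Python, from station import arm gives the robot as it stands.
- The arm moves only by the tool move_arm, never from a script. Its argument "rows" is a list of rows, each a list of 7 numbers: the shift along the tool's x, y, z in units of 30 mm (1.0 is 30 mm), then the turn, a rotation vector about the tool's x, y, z in units of 8 degrees (1.0 is 8 degrees), then the opening, from -1 (shut) to 1 (fully open). In form: [[tx, ty, tz, rx, ry, rz, fingers], ...]. A call has 1 to 10 rows; each row shifts and turns the commanded pose from where the row before left it, along the tool's axes as they then stand; what a row does not reach is not made up. A row lasts 1/10 s, in which the tool goes at most 50 mm and 8.59 degrees, less where a joint would pass 70% of its speed; a pose out of reach is approached as far as the arm can. A call is refused whole if a number of a shift passes 1 or a number of a turn 1, either way. A call with a gripper value outside its range is refused whole. The fingers move at their own pace and stop on an object; "grip_force" is the grip in N (left out, the last holds). Time passes only in rows, so rows that do not move let the fingers close. It gives the time, the measured TCP pose, the force, the opening and the grip force at its end, in the units of the state.
- arm.sense(): the state, without advancing time (a new reading comes with each control period).
- arm.grab_frame(name): name is "scene" or "top" or "wrist"; returns a dict with "img" (400x640x3 uint8, red, green, blue), "fx", "fy", "cx", "cy" (pixels), "T" (4x4, takes a point from camera to world coordinates). Camera axes: x right, y up, looking along -z (the intrinsics and any distortion apply to the point x, -y, -z); pixel columns grow to the right and rows downward; lengths in m; the calibration is good to about 2 mm. A picture is of the moment at which its call begins. There is no depth.
- arm.sign_off(): hands the job in; it is judged then, once.
The state is a dict: "time": time; "q": joint angles; "dq": joint speeds; "joint_torque": joint torques, N m; "tcp_pos": TCP position; "eef_rot": TCP orientation; "force": force on the tool from outside, world axes, zero at the start; "torque": the same for the moment, N m; "finger_gap": finger opening in m; "finger_force": force on a finger pad.
Only numpy, scipy, OpenCV 4.12 (cv2) and the standard library are available. Lean on these libraries where they do the work, as an engineer would, in place of code of your own. Each camera call takes 0.05 s, during which the arm holds its last target. There are 200 camera calls.

## Working session

There is one attempt and no reset: what is moved stays moved. The work goes in short steps, Python scripts to look and compute and a tool call to move; the robot and the scene stay as the last step left them, time stands still between calls to the robot, and variables do not carry over. Pictures are saved under pics/ and viewed, at most 10 in all, crops included, and the job is handed in when it is done.

Besides the shell and the picture viewer there is one more tool, called after "Request:" as name(argument=value, ...), one argument or row to a line, values as JSON. move_arm: Moves the arm, as the interface text tells. Its arguments: {"type":"object","properties":{"rows":{"type":"array"},"grip_force":{"type":"number"}},"required":["rows"]}

```bash
ls; mkdir -p pics; python3 - <<'E'
from station import arm
import cv2,numpy as np
np.set_printoptions(precision=4,suppress=True)
for n in("scene","top","wrist"):
    f=arm.grab_frame(n); cv2.imwrite(f"pics/{n}0.png",f["img"][:,:,::-1]); print(n,[f[k] for k in("fx","fy","cx","cy")],[k for k in f]); print(f["T"])
s=arm.sense(); print(s)
E
```

```text
pics
scene [390.83153177447025, 390.83153177447025, 323.2044060405194, 192.99279798954132] ['img', 'fx', 'fy', 'cx', 'cy', 'T']
[[ 0.7202  0.4661 -0.5138 -0.1567]
 [-0.6936  0.4661 -0.5493 -0.7436]
 [-0.0166  0.752   0.6589  0.9377]
 [ 0.      0.      0.      1.    ]]
top [442.9241056617527, 442.9241056617527, 318.2695845296073, 200.46059396801718] ['img', 'fx', 'fy', 'cx', 'cy', 'T']
[[-0.0294  0.9984 -0.0488  0.4236]
 [-0.9996 -0.0296 -0.0034 -0.0117]
 [-0.0048  0.0487  0.9988  1.3158]
 [ 0.      0.      0.      1.    ]]
wrist [286.09806556505464, 286.09806556505464, 313.34429506384595, 202.4636389026527] ['img', 'fx', 'fy', 'cx', 'cy', 'T']
[[ 0.3874 -0.8911 -0.2365  0.1732]
 [ 0.9219  0.3745  0.099   0.6053]
 [ 0.0004 -0.2563  0.9666  0.3842]
 [ 0.      0.      0.      1.    ]]
{'time': 0.15, 'q': array([-1.2135,  0.4178, -0.0103,  1.614 ,  0.0047,  1.1107, -0.053 ]), 'dq': array([ 0.0004, -0.0014, -0.0005, -0.0019,  0.0009,  0.0022,  0.0009]), 'joint_torque': array([  0.0003, -85.1524,   0.6384, -42.6136,  -0.0489,   0.0171,
         0.0001]), 'tcp_pos': array([0.2427, 0.5759, 0.4042]), 'eef_rot': array([-0.6222, -3.0792,  0.0014]), 'force': array([-0.3105,  0.5481, -0.9068]), 'torque': array([-0.0284, -0.0223,  0.0457]), 'finger_force': 0.0, 'finger_gap': 0.09395811859952154}
```

View pics/top0.png

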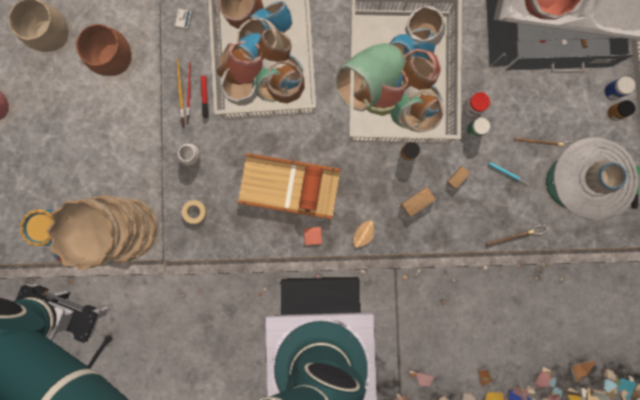

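View pics/scene0.png

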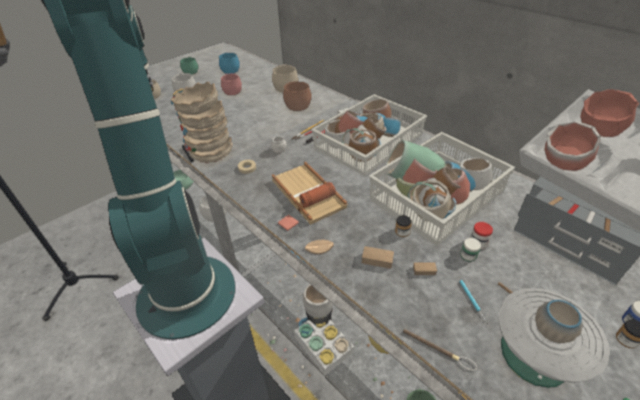

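The top view shows the larger block at (419,202), the small one at (458,178), the roller/trough at (312,188) and the tape mark at (291,186). Board +x therefore runs to image left, roughly world +y. The scene view agrees: block at (377,257), roller at (318,194). Next I compute positions from both views.

```bash
cat > h.py <<'E'
import numpy as np, cv2
from scipy.spatial.transform import Rotation as R
np.set_printoptions(precision=4,suppress=True)
def ray(f,u,v):
    d=f["T"][:3,:3]@np.array([(u-f["cx"])/f["fx"],-(v-f["cy"])/f["fy"],-1.]); return f["T"][:3,3],d/np.linalg.norm(d)
def onz(f,p,z):
    o,d=ray(f,*p); return o+d*(z-o[2])/d[2]
def proj(f,X):
    c=np.linalg.inv(f["T"])@np.append(X,1); return np.array([f["cx"]-f["fx"]*c[0]/c[2],f["cy"]+f["fy"]*c[1]/c[2]])
def tri(obs):
    A=np.zeros((3,3));b=np.zeros(3)
    for f,p in obs:
        o,d=ray(f,*p);M=np.eye(3)-np.outer(d,d);A+=M;b+=M@o
    X=np.linalg.solve(A,b); return X,[np.linalg.norm(proj(f,X)-p) for f,p in obs]
def toolmove(s,pos,rot):
    "shift (30mm units) and turn (8deg units) from sensed pose to target, tool axes"
    Rc=R.from_rotvec(s["eef_rot"]); d=Rc.inv().apply(np.array(pos)-s["tcp_pos"])
    return d/.03, (Rc.inv()*rot).as_rotvec()/np.radians(8)
E
python3 - <<'E'
from h import *
from station import arm
t=arm.grab_frame("top"); s=arm.grab_frame("scene")
for n,p,q,z in(("block",(419,202),(377,257),.025),("roller",(312,188),(318,194),.06),("mark",(291,186),None,.018),("boardc",(290,187),None,.018)):
    print(n,onz(t,p,z),tri([(t,p),(s,q)]) if q else "")
ti=cv2.resize(t["img"][140:260,170:490],None,fx=2.5,fy=2.5,interpolation=cv2.INTER_CUBIC)
si=cv2.resize(s["img"][150:280,230:430],None,fx=3,fy=3,interpolation=cv2.INTER_CUBIC)
o=np.zeros((ti.shape[0]+300,800,3),np.uint8); o[:300]=ti; 
cv2.imwrite("pics/c1.png",ti[:,:,::-1])
st=arm.sense(); Rm=R.from_rotvec(st["eef_rot"]).as_matrix(); print(Rm)
w=arm.grab_frame("wrist"); print(Rm.T@(w["T"][:3,3]-st["tcp_pos"]), Rm.T@w["T"][:3,:3])
E
```

```text
block [ 0.4734 -0.3006  0.025 ] (array([ 0.4731, -0.3015,  0.0183]), [np.float64(0.29861154355548125), np.float64(0.29029663931958216)])
roller [0.5209 0.0093 0.06  ] (array([0.5223, 0.0093, 0.0456]), [np.float64(0.13102526819164065), np.float64(0.10904887760032822)])
mark [0.5319 0.0715 0.018 ] 
boardc [0.529  0.0745 0.018 ] 
[[-0.9215  0.3884 -0.0002]
 [ 0.3884  0.9215 -0.0006]
 [-0.0001 -0.0006 -1.    ]]
[0.0754 0.0001 0.0199] [[ 0.001   0.9666  0.2563]
 [ 1.     -0.0006 -0.0017]
 [-0.0015  0.2563 -0.9666]]
```

View pics/c1.png

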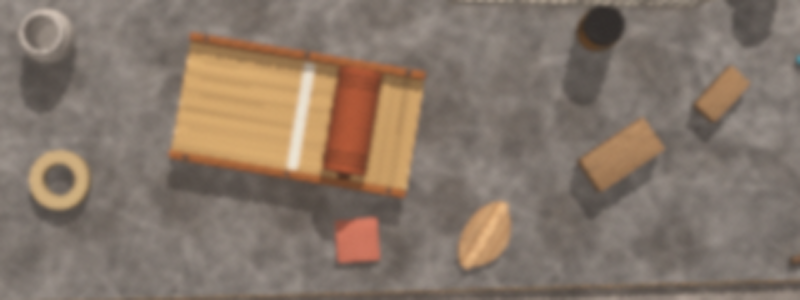

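The crop shows the board corners (fence tops) at about (192,35), (425,73), (406,196) and (170,156). The tape strip is at (301,118), the roller at (354,122), and the larger block's corners are at (579,160), (640,119), (664,148) and (602,190). I'll move in toward the board first, away from the bowls.

Request:
move_arm(
  rows=[
    [-0.39, -0.92, 0, 0, 0, 0, 1],
    [-0.39, -0.92, 0, 0, 0, 0, 1],
    [-0.39, -0.92, 0, 0, 0, 0, 1],
    [-0.39, -0.92, 0, 0, 0, 0, 1],
    [-0.39, -0.92, 0, 0, 0, 0, 1],
    [-0.39, -0.92, 0, 0, 0, 0, 1],
    [-0.39, -0.92, 0, 0, 0, 0, 1],
    [-0.39, -0.92, 0, 0, 0, 0, 1],
  ],
)

```text
time: 1.1
tcp_pos: [0.2431, 0.3349, 0.4047]
eef_rot: [0.622, 3.079, 0.0]
force: [0.5, 0.0, 0.7]
finger_gap: 0.0941
finger_force: 0.0
```

Request:
move_arm(
  rows=[
    [-0.99, -0.5, 0, 0, 0, 0, 1],
    [-0.99, -0.5, 0, 0, 0, 0, 1],
    [-0.99, -0.5, 0, 0, 0, 0, 1],
    [-0.99, -0.5, 0, 0, 0, 0, 1],
    [-0.99, -0.5, 0, 0, 0, 0, 1],
    [-0.99, -0.5, 0, 0, 0, 0, 1],
    [-0.99, -0.5, 0, 0, 0, 0, 1],
    [-0.99, -0.5, 0, 0, 0, 0, 1],
    [-0.99, -0.5, 0, 0, 0, 0, 1],
    [0, 0, 0, 0, 0, 0, 1],
  ],
)

```text
time: 2.1
tcp_pos: [0.4388, 0.105, 0.4048]
eef_rot: [0.629, 3.077, -0.001]
force: [-1.0, 1.3, 0.0]
finger_gap: 0.0936
finger_force: 0.0
```

```bash
python3 - <<'E'
from h import *
from station import arm
import pickle
w=arm.grab_frame("wrist"); s=arm.sense(); print(s["time"],s["tcp_pos"],s["eef_rot"],s["force"])
pickle.dump(w,open("w1.pkl","wb"))
for n,p in(("block",(.473,-.3,.03)),("mark",(.532,.0715,.018)),("roller",(.52,.009,.07))): print(n,proj(w,np.array(p)))
# target over midpoint/ over block
print(toolmove(s,(.473,-.30,.40),R.from_euler('z',0)*R.from_rotvec(s["eef_rot"])))
cv2.imwrite("pics/w1.png",w["img"][:,:,::-1])
E
```

```text
2.15 [0.4378 0.1066 0.4046] [ 0.6268  3.0782 -0.0008] [-0.1537  1.0015  0.2868]
block [ 62.7751 317.5269]
mark [316.9905 255.418 ]
roller [267.0282 283.8718]
(array([ -6.3803, -12.0161,   0.1615]), array([0., 0., 0.]))
```

View pics/w1.png

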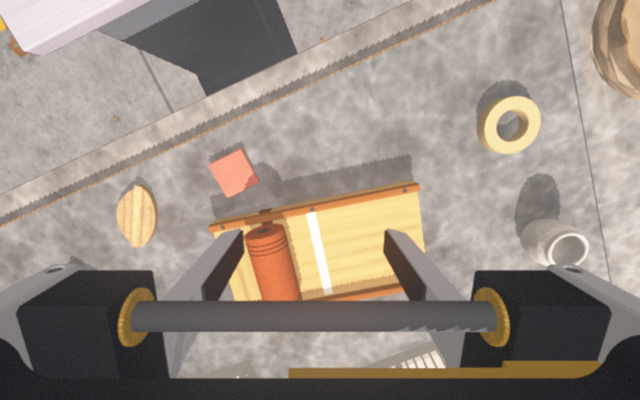

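The wrist view shows the board and roller at (275,262), the mark at (318,250), the tape roll at (509,125), the pot at (560,245), the tile at (233,172) and the rib at (137,215). The gripper hides the lower half of the frame. I'll view the block from its side with the grasp yaw already set.

Request:
move_arm(
  rows=[
    [-0.65, -0.98, 0, 0, 0, 0, 1],
    [-0.65, -0.98, 0, 0, 0, 0, 1],
    [-0.65, -0.98, 0, 0, 0, 0, 1],
    [-0.65, -0.98, 0, 0, 0, 0, 1],
    [-0.65, -0.98, 0, 0, 0, 0, 1],
    [-0.65, -0.98, 0, 0, 0, 0, 1],
    [-0.65, -0.98, 0, 0, 0, 0, 1],
    [-0.65, -0.98, 0, 0, 0, 0, 1],
    [-0.65, -0.98, 0, 0, 0, 0, 1],
    [-0.65, -0.98, 0, 0, 0, 0, 1],
  ],
)

```text
time: 3.15
tcp_pos: [0.503, -0.239, 0.4046]
eef_rot: [-0.62, -3.08, -0.001]
force: [0.1, -0.2, -0.1]
finger_gap: 0.0941
finger_force: 0.0
```

Request:
move_arm(
  rows=[
    [-0.65, -0.98, 0, 0, 0, 0, 1],
    [-0.65, -0.98, 0, 0, 0, 0, 1],
    [-0.65, -0.98, 0, 0, 0, 0, 1],
    [-0.65, -0.98, 0, 0, 0, 0, 1],
    [0, 0, 0, 0, 0, 0.9, 1],
    [0, 0, 0, 0, 0, 0.9, 1],
    [0, 0, 0, 0, 0, 0.9, 1],
    [0, 0, 0, 0, 0, 0.9, 1],
    [0, 0, 0, 0, 0, 0.5, 1],
    [0, 0, 0, 0, 0, 0, 1],
  ],
)

```text
time: 4.15
tcp_pos: [0.5295, -0.3762, 0.4044]
eef_rot: [-1.466, -2.778, -0.001]
force: [0.3, -0.7, -1.0]
finger_gap: 0.094
finger_force: 0.0
```

```bash
python3 - <<'E'
from h import *
from station import arm
import pickle
w=arm.grab_frame("wrist"); s=arm.sense(); print(s["time"],s["tcp_pos"],R.from_rotvec(s["eef_rot"]).as_matrix(),s["q"])
pickle.dump(w,open("w2.pkl","wb"))
for n,p in(("block",(.473,-.3,.03)),("mark",(.532,.0715,.018)),("roller",(.52,.009,.07))): print(n,proj(w,np.array(p)))
u,v=proj(w,np.array((.473,-.3,.03))).astype(int)
u0=max(u-80,0);v0=max(v-60,0);print(u0,v0)
cv2.imwrite("pics/w2.png",cv2.resize(w["img"][v0:v0+120,u0:u0+160,::-1],None,fx=5,fy=5,interpolation=cv2.INTER_CUBIC))
E
```

```text
4.2 [ 0.5294 -0.3764  0.4045] [[-0.5665  0.824  -0.0002]
 [ 0.824   0.5665  0.0005]
 [ 0.0006  0.0001 -1.    ]] [ 0.0513  0.5623  0.7568  1.5668 -0.4079  1.177   1.4922]
block [310.2714 110.0639]
mark [ 573.6434 -181.8846]
roller [ 562.0982 -176.8077]
230 50
```

View pics/w2.png

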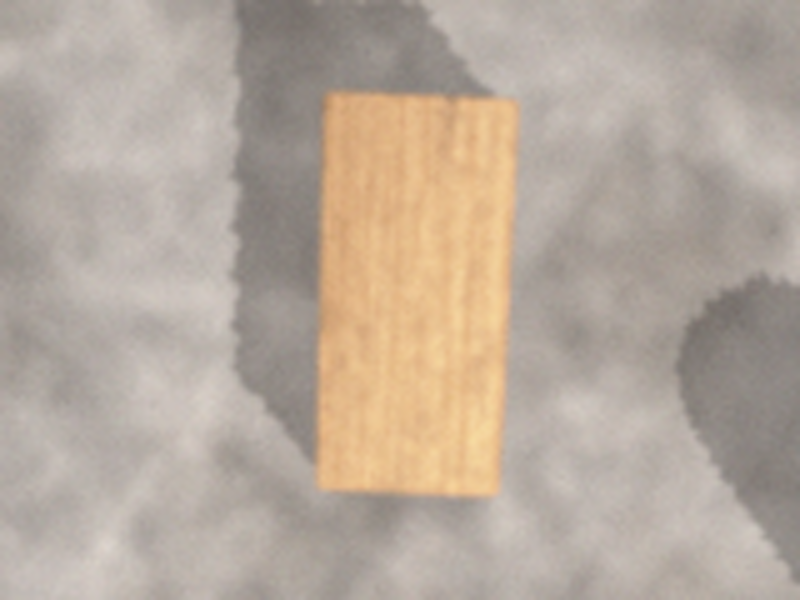

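The block's top face has corners in the crop at (326,93), (518,100), (499,496) and (318,491), and is nearly aligned with the tool.

```bash
python3 - <<'E'
from h import *
from station import arm
import pickle
w=pickle.load(open("w2.pkl","rb")); t=arm.grab_frame("top"); s=arm.sense()
c=[(326,93),(518,100),(499,496),(318,491)]
c=[((a+.5)/5-.5+230,(b+.5)/5-.5+50) for a,b in c]
P=np.array([onz(w,p,.03) for p in c]); print(P, [np.linalg.norm(P[i]-P[i-1]) for i in range(4)])
m=P.mean(0); ax=(P[0]+P[1]-P[2]-P[3]); ang=np.degrees(np.arctan2(ax[1],ax[0])); print("centre",m,"long axis deg",ang)
# triangulate with top corners (top order matched by projection)
tc=[((a+.5)/2.5-.5+170,(b+.5)/2.5-.5+140) for a,b in[(579,160),(640,119),(664,148),(602,190)]]
for p,X in zip(c,P):
    q=min(tc,key=lambda q:np.linalg.norm(proj(t,X)-q)); print(tri([(w,p),(t,q)]))
rot=R.from_euler('z',np.radians(ang-np.degrees(np.arctan2(.824,-.5665))))*R.from_rotvec(s["eef_rot"])
d,r=toolmove(s,(m[0],m[1],.216),rot); print(d,r)
E
```

```text
[[ 0.4328 -0.2724  0.03  ]
 [ 0.4698 -0.2488  0.03  ]
 [ 0.5176 -0.3241  0.03  ]
 [ 0.4805 -0.348   0.03  ]] [np.float64(0.08944758427482072), np.float64(0.04384881562591033), np.float64(0.08917916643688145), np.float64(0.04420385576680939)]
centre [ 0.4752 -0.2983  0.03  ] long axis deg 122.32022015927386
(array([ 0.4338, -0.2727,  0.0341]), [np.float64(0.3693730996429761), np.float64(0.14413743103544863)])
(array([ 0.4698, -0.2484,  0.028 ]), [np.float64(0.0739626577671794), np.float64(0.029081820879238468)])
(array([ 0.5177, -0.3244,  0.0152]), [np.float64(0.9779660191464008), np.float64(0.4220462934998561)])
(array([ 0.4807, -0.3483,  0.0259]), [np.float64(0.25237913867067757), np.float64(0.10680170283557022)])
[ 3.1689 -0.0046  6.2865] [-0.0001 -0.      0.2735]
```

Request:
move_arm(
  rows=[
    [0.8, 0, 0.9, 0, 0, 0, 1],
    [0.8, 0, 0.9, 0, 0, 0, 1],
    [0.8, 0, 0.9, 0, 0, 0, 1],
    [0.77, 0, 0.9, 0, 0, 0.27, 1],
    [0, 0, 0.9, 0, 0, 0, 1],
    [0, 0, 0.9, 0, 0, 0, 1],
    [0, 0, 0.6, 0, 0, 0, 1],
    [0, 0, 0.36, 0, 0, 0, 1],
    [0, 0, 0, 0, 0, 0, 1],
  ],
)

```text
time: 5.15
tcp_pos: [0.475, -0.2986, 0.213]
eef_rot: [-1.516, -2.75, -0.0]
force: [0.5, 0.0, 0.7]
finger_gap: 0.094
finger_force: 0.0
```

Request:
move_arm(
  rows=[
    [0, 0, 0, 0, 0, 0, -1],
    [0, 0, 0, 0, 0, 0, -1],
    [0, 0, 0, 0, 0, 0, -1],
    [0, 0, 0, 0, 0, 0, -1],
    [0, 0, 0, 0, 0, 0, -1],
    [0, 0, 0, 0, 0, 0, -1],
    [0, 0, 0, 0, 0, 0, -1],
    [0, 0, 0, 0, 0, 0, -1],
  ],
  grip_force=50,
)

```text
time: 5.95
tcp_pos: [0.4752, -0.2989, 0.214]
eef_rot: [1.518, 2.75, 0.0]
force: [-0.6, 0.2, 1.4]
finger_gap: 0.0446
finger_force: 50.0
```

Request:
move_arm(
  rows=[
    [0, 0, -0.5, 0, 0, 0, -1],
    [0, 0, -1, 0, 0, 0, -1],
    [0, 0, -1, 0, 0, 0, -1],
    [0, 0, -1, 0, 0, 0, -1],
    [0.88, 0.72, -1, 0, 0, 0, -1],
    [0.88, 0.72, -0.5, 0, 0, 0, -1],
    [0.88, 0.72, 0, 0, 0, 0, -1],
    [0.88, 0.72, 0, 0, 0, 0, -1],
    [0.88, 0.72, 0, 0, 0, 0, -1],
    [0.88, 0.72, 0, 0, 0, 0, -1],
  ],
)

```text
time: 6.95
tcp_pos: [0.5002, -0.0946, 0.3649]
eef_rot: [1.519, 2.75, 0.001]
force: [0.4, -0.3, -1.1]
finger_gap: 0.0443
finger_force: 50.0
```

Request:
move_arm(
  rows=[
    [0, 0, 0, 0, 0, 0.86, -1],
    [0, 0, 0, 0, 0, 0.86, -1],
    [0, 0, 0, 0, 0, 0.86, -1],
    [0, 0, 0, 0, 0, 0.86, -1],
    [0, 0, 0, 0, 0, 0.86, -1],
    [0, 0, 0, 0, 0, 0.86, -1],
    [0, 0, 0, 0, 0, 0, -1],
    [0, 0, 0, 0, 0, 0, -1],
  ],
)

```text
time: 7.75
tcp_pos: [0.5004, -0.0958, 0.3643]
eef_rot: [2.387, 2.043, 0.0]
force: [0.1, 0.2, -1.1]
finger_gap: 0.0444
finger_force: 50.0
```

```bash
python3 - <<'E'
from h import *
from station import arm
import pickle
w=arm.grab_frame("wrist"); s=arm.sense(); print(s["time"],s["tcp_pos"],R.from_rotvec(s["eef_rot"]).as_matrix(),s["force"],s["finger_gap"])
pickle.dump((w,s),open("w3.pkl","wb"))
for n,p in(("mark",(.532,.0715,.018)),("roller",(.52,.009,.07))): print(n,proj(w,np.array(p)))
cv2.imwrite("pics/w3.png",cv2.resize(w["img"][:, 140:500,::-1],(0,0),fx=1.5,fy=1.5,interpolation=cv2.INTER_CUBIC))
E
```

```text
7.8 [ 0.5004 -0.0958  0.3643] [[ 0.1546  0.988   0.0002]
 [ 0.988  -0.1546  0.0001]
 [ 0.0002  0.0002 -1.    ]] [ 0.4629  0.098  -0.4571] 0.04478477409593083
mark [319.564  30.177]
roller [317.8794  90.506 ]
```

View pics/w3.png

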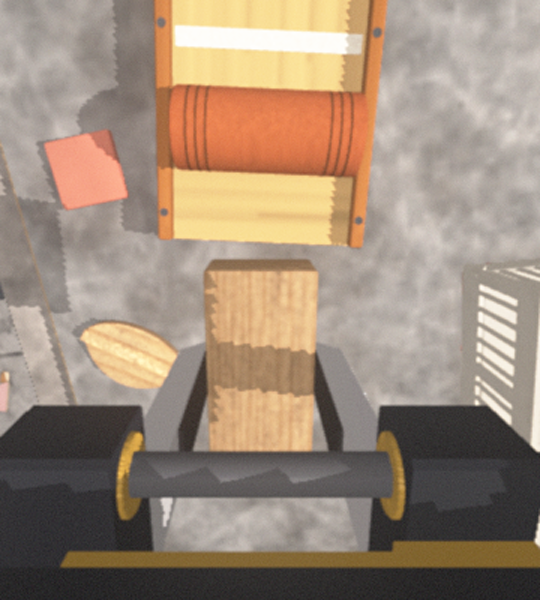

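The view shows the mark's corners at (176,26), (362,35), (361,54) and (176,46). The roller silhouette runs from (184,86)-(355,94) to (184,169)-(350,177), the near fence ends are at (160,239) and (362,247), and the block is held straight, with its front top edge at (208,262)-(316,262).

```bash
cat > m3.py <<'E'
from h import *
import pickle
w,s=pickle.load(open("w3.pkl","rb"))
P=lambda a,b:((a+.5)/1.5-.5+140,(b+.5)/1.5-.5)
mk=np.array([onz(w,P(*p),.0182) for p in[(176,26),(362,35),(361,54),(176,46)]])
mc=mk.mean(0); print("mark",mc,"len",np.linalg.norm(mk[0]-mk[1]),"wid",np.linalg.norm(mk[0]-mk[3]))
a=mk[0]+mk[3]-mk[1]-mk[2]; by=np.degrees(np.arctan2(a[1],a[0])); print("mark long axis deg",by)
f=np.array([onz(w,P(*p),.030) for p in[(160,239),(157,20),(362,247),(384,20)]])
for i in(0,2): d=f[i+1]-f[i]; print("fence dir",np.degrees(np.arctan2(d[1],d[0])))
print("board width",np.linalg.norm(f[0]-f[2]),"end mid",(f[0]+f[2])/2)
o=w["T"][:3,3]
for l,h in(((190,169),(190,86.5)),((268,173),(270,88)),((345,177),(350,94))):
    d1=ray(w,*P(*l))[1];d2=ray(w,*P(*h))[1];d=d1+d2; print("roller axis pt",o+d*(.0427-o[2])/d[2], "diam est",2*np.linalg.norm(d*(.0427-o[2])/d[2])*np.sin(np.arccos(d1@d2)/2))
bf=np.array([onz(w,P(*p),s["tcp_pos"][2]-.2135+.03) for p in[(208,262),(316,262)]]); 
Rm=R.from_rotvec(s["eef_rot"]).as_matrix(); print("block front in tool",(bf-s["tcp_pos"])@Rm)
E
python3 m3.py
```

```text
mark [0.532  0.0746 0.0182] len 0.12534090536883122 wid 0.012003180830582785
mark long axis deg 168.84644378900123
fence dir 78.55163133407648
fence dir 79.08348324259856
board width 0.1476682210547662 end mid [ 0.5062 -0.0583  0.03  ]
roller axis pt [0.4715 0.024  0.0427] diam est 0.05003902227313897
roller axis pt [0.5225 0.0143 0.0427] diam est 0.05165019321243751
roller axis pt [0.5732 0.0034 0.0427] diam est 0.05078398398877541
block front in tool [[ 0.0483 -0.021   0.1835]
 [ 0.0483  0.0205  0.1835]]
```

Mark size, board width and roller diameter all check out. Board +x is at 78.8°, and the roller's axis has to travel about 60 mm. I plan two strokes. First the block goes in line with the board, about 18 mm behind the roller axis and about 8 mm above it.

Request:
move_arm(
  rows=[
    [0, 0, 0, 0, 0, 0.29, -1],
    [0.79, 0, 0.62, 0, 0, 0, -1],
    [0.79, 0, 0.62, 0, 0, 0, -1],
    [0.79, 0, 0.62, 0, 0, 0, -1],
    [0.79, 0, 0.62, 0, 0, 0, -1],
    [0, 0, 0, 0, 0, 0, -1],
    [0, 0, 0, 0, 0, 0, -1],
  ],
)

```text
time: 8.5
tcp_pos: [0.5192, -0.003, 0.2896]
eef_rot: [2.429, 1.992, -0.001]
force: [0.9, -0.2, -1.2]
finger_gap: 0.0444
finger_force: 50.0
```

```bash
cat > f.py <<'E'
from h import *
from station import arm
import sys
n=int(sys.argv[1]) if len(sys.argv)>1 else 8
F=[];Z=[]
for _ in range(n): arm.grab_frame("top"); s=arm.sense(); F.append(s["force"]);Z.append(s["tcp_pos"])
F=np.array(F);Z=np.array(Z)
print("t",s["time"],"F",F.mean(0),"sd",F.std(0),"tcp",Z.mean(0),"sd",Z.std(0),"gap",s["finger_gap"])
Rm=R.from_rotvec(s["eef_rot"]).as_matrix(); print("tool x deg",np.degrees(np.arctan2(Rm[1,0],Rm[0,0])), "tilt",Rm[:2,2])
u=np.array([.1942,.981]); d=Z.mean(0)[:2]-[.522,.0148]; print("along",d@u*1e3,"lat",(d@[u[1],-u[0]])*1e3)
E
python3 f.py
```

```text
t 8.9 F [-0.179  -0.155  -0.7687] sd [0.4208 0.5257 0.4385] tcp [ 0.5193 -0.0035  0.29  ] sd [0.     0.0002 0.0002] gap 0.044236343257091755
tool x deg 78.57318397292032 tilt [0.0004 0.0001]
along -18.53377999091778 lat 0.8664913118675367
```

Request:
move_arm(
  rows=[
    [0, 0, 0.1, 0, 0, 0, -1],
    [0, 0, 0.1, 0, 0, 0, -1],
    [0, 0, 0.02, 0, 0, 0, -1],
    [0, 0, 0, 0, 0, 0, -1],
  ],
)

```text
time: 9.3
tcp_pos: [0.5192, -0.0029, 0.2827]
eef_rot: [-2.431, -1.99, 0.001]
force: [-0.1, 0.5, -0.1]
finger_gap: 0.0449
finger_force: 50.0
```

```bash
python3 f.py 6
```

```text
t 9.6 F [ 0.358   0.0749 -1.1337] sd [0.6124 0.8002 0.5822] tcp [ 0.5192 -0.0029  0.2829] sd [0. 0. 0.] gap 0.04462630836748841
tool x deg 78.59419498298978 tilt [ 0.0001 -0.0001]
along -17.856948690503664 lat 0.722588882261702
```

Request:
move_arm(
  rows=[
    [0, 0, 0.013, 0, 0, 0, -1],
    [0, 0, 0, 0, 0, 0, -1],
  ],
)

```text
time: 9.8
tcp_pos: [0.5193, -0.0029, 0.2826]
eef_rot: [2.431, 1.99, 0.0]
force: [-1.1, 0.1, 2.0]
finger_gap: 0.0444
finger_force: 50.0
```

Request:
move_arm(
  rows=[
    [0, 0, 0.013, 0, 0, 0, -1],
    [0, 0, 0, 0, 0, 0, -1],
  ],
)

```text
time: 10.0
tcp_pos: [0.5193, -0.0029, 0.2824]
eef_rot: [-2.431, -1.989, -0.0]
force: [-2.0, 0.9, 8.1]
finger_gap: 0.0449
finger_force: 50.0
```

Request:
move_arm(
  rows=[
    [0, 0, 0.013, 0, 0, 0, -1],
    [0, 0, 0, 0, 0, 0, -1],
  ],
)

```text
time: 10.2
tcp_pos: [0.5193, -0.003, 0.2822]
eef_rot: [-2.431, -1.989, -0.001]
force: [-4.1, -0.8, 14.6]
finger_gap: 0.0448
finger_force: 50.0
```

Request:
move_arm(
  rows=[
    [0, 0, -0.016, 0, 0, 0, -1],
    [0, 0, 0, 0, 0, 0, -1],
  ],
)

```text
time: 10.4
tcp_pos: [0.5193, -0.0029, 0.2824]
eef_rot: [2.431, 1.99, 0.0]
force: [-2.3, -0.8, 6.8]
finger_gap: 0.0449
finger_force: 50.0
```

```bash
python3 f.py 6
```

```text
t 10.7 F [-2.275   0.1751  7.4148] sd [0.5041 0.274  0.4503] tcp [ 0.5193 -0.0029  0.2824] sd [0. 0. 0.] gap 0.044659065798254384
tool x deg 78.5864372793775 tilt [0.0002 0.0001]
along -17.912816552469128 lat 0.7904373254067991
```

Request:
move_arm(
  rows=[
    [0.067, 0, -0.005, 0, 0, 0, -1],
    [0, 0, 0, 0, 0, 0, -1],
  ],
)

```text
time: 10.9
tcp_pos: [0.5197, -0.001, 0.2826]
eef_rot: [2.431, 1.989, 0.0]
force: [-2.6, -1.5, 9.4]
finger_gap: 0.0444
finger_force: 50.0
```

Request:
move_arm(
  rows=[
    [0.067, 0, -0.009, 0, 0, 0, -1],
    [0, 0, 0, 0, 0, 0, -1],
  ],
)

```text
time: 11.1
tcp_pos: [0.5201, 0.001, 0.2829]
eef_rot: [2.431, 1.989, 0.0]
force: [-3.3, -1.8, 9.6]
finger_gap: 0.0444
finger_force: 50.0
```

Request:
move_arm(
  rows=[
    [0.067, 0, -0.009, 0, 0, 0, -1],
    [0.067, 0, -0.007, 0, 0, 0, -1],
    [0, 0, 0, 0, 0, 0, -1],
  ],
)

```text
time: 11.4
tcp_pos: [0.5209, 0.0051, 0.2834]
eef_rot: [2.431, 1.99, 0.0]
force: [-2.4, -1.0, 10.0]
finger_gap: 0.0446
finger_force: 50.0
```

Request:
move_arm(
  rows=[
    [0.067, 0, -0.005, 0, 0, 0, -1],
    [0.067, 0, -0.004, 0, 0, 0, -1],
    [0, 0, 0, 0, 0, 0, -1],
  ],
)

```text
time: 11.7
tcp_pos: [0.5217, 0.0091, 0.2837]
eef_rot: [-2.431, -1.99, -0.0]
force: [-3.2, 0.2, 9.9]
finger_gap: 0.0447
finger_force: 50.0
```

Request:
move_arm(
  rows=[
    [0.067, 0, -0.002, 0, 0, 0, -1],
    [0.067, 0, -0.001, 0, 0, 0, -1],
    [0, 0, 0, 0, 0, 0, -1],
  ],
)

```text
time: 12.0
tcp_pos: [0.5225, 0.0131, 0.2838]
eef_rot: [-2.431, -1.99, -0.001]
force: [-3.9, 1.3, 12.0]
finger_gap: 0.0445
finger_force: 50.0
```

Request:
move_arm(
  rows=[
    [0.067, 0, -0.008, 0, 0, 0, -1],
    [0.067, 0, -0.004, 0, 0, 0, -1],
    [0.1, 0, 0, 0, 0, 0, -1],
    [0, 0, 0, 0, 0, 0, -1],
  ],
)

```text
time: 12.4
tcp_pos: [0.5239, 0.0203, 0.2838]
eef_rot: [-2.431, -1.99, -0.0]
force: [-2.5, 1.0, 5.5]
finger_gap: 0.0448
finger_force: 50.0
```

Request:
move_arm(
  rows=[
    [0.1, 0, 0, 0, 0, 0, -1],
    [0.1, 0, 0, 0, 0, 0, -1],
    [0, 0, 0, 0, 0, 0, -1],
  ],
)

```text
time: 12.7
tcp_pos: [0.5251, 0.0262, 0.2839]
eef_rot: [-2.431, -1.99, -0.0]
force: [-2.3, 0.2, 6.1]
finger_gap: 0.0443
finger_force: 50.0
```

Request:
move_arm(
  rows=[
    [0.1, 0, 0, 0, 0, 0, -1],
    [0.1, 0, 0, 0, 0, 0, -1],
    [0.1, 0, 0, 0, 0, 0, -1],
    [0.1, 0, 0, 0, 0, 0, -1],
    [0.1, 0, 0, 0, 0, 0, -1],
    [0, 0, 0, 0, 0, 0, -1],
  ],
)

```text
time: 13.3
tcp_pos: [0.5281, 0.041, 0.2838]
eef_rot: [-2.431, -1.99, -0.0]
force: [-2.3, -0.0, 5.7]
finger_gap: 0.0445
finger_force: 50.0
```

Request:
move_arm(
  rows=[
    [0.1, 0, 0, 0, 0, 0, -1],
    [0.1, 0, 0, 0, 0, 0, -1],
    [0.1, 0, 0, 0, 0, 0, -1],
    [0.1, 0, 0, 0, 0, 0, -1],
    [0.1, 0, 0, 0, 0, 0, -1],
    [0, 0, 0, 0, 0, 0, -1],
    [0, 0, 0, 0, 0, 0, -1],
  ],
)

```text
time: 14.0
tcp_pos: [0.531, 0.0554, 0.2838]
eef_rot: [-2.431, -1.99, 0.0]
force: [-1.8, -0.1, 4.9]
finger_gap: 0.0445
finger_force: 50.0
```

```bash
python3 f.py 3
```

```text
t 14.15 F [-1.9815  0.2014  5.9458] sd [0.3497 0.4858 0.4977] tcp [0.531  0.0553 0.2838] sd [0. 0. 0.] gap 0.04423199441235875
tool x deg 78.60474253797136 tilt [-0.0001  0.    ]
along 41.5029498989053 lat 0.9226926647301341
```

Request:
move_arm(
  rows=[
    [0, 0, -0.1, 0, 0, 0, -1],
    [0, 0, -0.5, 0, 0, 0, -1],
    [-0.5, 0, -0.5, 0, 0, 0, -1],
    [-0.9, 0, -0.6, 0, 0, 0, -1],
    [-0.9, 0, 0, 0, 0, 0, -1],
    [-0.9, 0, 0, 0, 0, 0, -1],
    [0, 0, 0, 0, 0, 0, -1],
    [0, 0, 0, 0, 0, 0, -1],
  ],
)

```text
time: 14.95
tcp_pos: [0.5117, -0.04, 0.3358]
eef_rot: [2.433, 1.987, 0.002]
force: [0.4, 1.1, -0.3]
finger_gap: 0.0444
finger_force: 50.0
```

```bash
python3 - <<'E'
from h import *
from station import arm
import pickle
w=arm.grab_frame("wrist"); s=arm.sense(); print(s["time"],s["tcp_pos"],s["force"],s["finger_gap"])
pickle.dump((w,s),open("w4.pkl","wb"))
cv2.imwrite("pics/w4.png",cv2.resize(w["img"][:280, 170:470,::-1],(0,0),fx=2,fy=2,interpolation=cv2.INTER_CUBIC))
E
```

```text
15.0 [ 0.5119 -0.0392  0.3355] [ 0.2314  0.0536 -0.3855] 0.04496029207237259
```

View pics/w4.png

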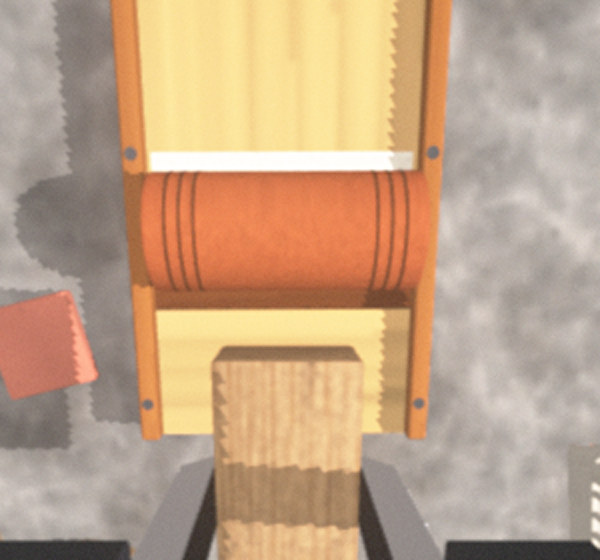

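The roller is out of the trough, square and centred between the fences, with its silhouette from row 171 to 290. The mark's far edge is at row 152, columns 150-413, and the trough's near edge is at row 308.

```bash
cat > m4.py <<'E'
from h import *
import pickle,sys
def run(fn,mk,ro,tr,x0,k):
    w,s=pickle.load(open(fn,"rb")); P=lambda a,b:((a+.5)/k-.5+x0,(b+.5)/k-.5)
    o=w["T"][:3,3];u=np.array([.1942,.981,0])
    A=[onz(w,P(*p),.0182) for p in mk]; print("mark far edge",A,np.linalg.norm(A[0]-A[1]))
    m=(A[0]+A[1])/2-.006*u; R_=[]
    for l,h in ro:
        d1=ray(w,*P(*l))[1];d2=ray(w,*P(*h))[1];d=d1+d2;X=o+d*(.044-o[2])/d[2];R_.append(X)
        print("roller",X,"diam",2*np.linalg.norm(X-o)*np.sin(np.arccos(d1@d2)/2))
    r=np.mean(R_,0); a=R_[0]-R_[-1]; print("axis deg",np.degrees(np.arctan2(a[1],a[0])),"centre",r,"mark",m,"along diff mm",(m-r)@u*1e3)
    if tr: print("trough near edge to mark",(m-onz(w,P(*tr),.018))@u)
    d=s["tcp_pos"]-r; print("tcp rel roller along",d@u*1e3,"lat",d@[.981,-.1942,0]*1e3)
if __name__=="__main__": run("w4.pkl",[(150,152),(413,152)],[((160,290),(165,172)),((284,291),(284,171)),((405,290),(405,171))],(284,308),170,2)
E
python3 m4.py
```

```text
mark far edge [array([0.4707, 0.0935, 0.0182]), array([0.595 , 0.0683, 0.0182])] 0.12674828448424566
roller [0.4723 0.0543 0.044 ] diam 0.05144377585715106
roller [0.5265 0.0432 0.044 ] diam 0.05202536755363186
roller [0.5805 0.0325 0.044 ] diam 0.05167782564977734
axis deg 168.64630229408093 centre [0.5264 0.0433 0.044 ] mark [0.5317 0.075  0.0182] along diff mm 32.09349151789135
trough near edge to mark 0.06843203595804588
tcp rel roller along -83.78888567516256 lat 1.7962130502475042
```

Request:
move_arm(
  rows=[
    [0.8, 0, 0, 0, 0, 0, -1],
    [0.8, 0, 0.2, 0, 0, 0, -1],
    [0.66, 0, 0.5, 0, 0, 0, -1],
    [0, 0, 0.5, 0, 0, 0, -1],
    [0, 0, 0.3, 0, 0, 0, -1],
    [0, 0, 0.15, 0, 0, 0, -1],
    [0, 0, 0, 0, 0, 0, -1],
    [0, 0, 0.02, 0, 0, 0, -1],
    [0, 0, 0.015, 0, 0, 0, -1],
    [0, 0, 0, 0, 0, 0, -1],
  ],
)

```text
time: 16.0
tcp_pos: [0.5254, 0.0273, 0.2846]
eef_rot: [2.431, 1.989, 0.001]
force: [-0.5, -0.6, -0.3]
finger_gap: 0.0447
finger_force: 50.0
```

Request:
move_arm(
  rows=[
    [0, 0, 0.01, 0, 0, 0, -1],
    [0, 0, 0, 0, 0, 0, -1],
    [0, 0, 0, 0, 0, 0, -1],
  ],
)

```text
time: 16.3
tcp_pos: [0.5254, 0.0275, 0.284]
eef_rot: [2.431, 1.99, 0.0]
force: [0.2, -0.7, -0.1]
finger_gap: 0.0443
finger_force: 50.0
```

Request:
move_arm(
  rows=[
    [0, 0, 0.01, 0, 0, 0, -1],
    [0, 0, 0, 0, 0, 0, -1],
    [0, 0, 0, 0, 0, 0, -1],
  ],
)

```text
time: 16.6
tcp_pos: [0.5254, 0.0275, 0.2838]
eef_rot: [-2.431, -1.99, -0.0]
force: [-2.2, 0.4, 5.0]
finger_gap: 0.0444
finger_force: 50.0
```

Pressing at about 6 N. Now the second stroke, 63 mm of block travel.

Request:
move_arm(
  rows=[
    [0.1, 0, 0, 0, 0, 0, -1],
    [0.1, 0, 0, 0, 0, 0, -1],
    [0.1, 0, 0, 0, 0, 0, -1],
    [0.1, 0, 0, 0, 0, 0, -1],
    [0.1, 0, 0, 0, 0, 0, -1],
    [0.1, 0, 0, 0, 0, 0, -1],
    [0.1, 0, 0, 0, 0, 0, -1],
  ],
)

```text
time: 17.3
tcp_pos: [0.5296, 0.0482, 0.2838]
eef_rot: [-2.431, -1.99, -0.0]
force: [-2.8, -0.0, 7.4]
finger_gap: 0.0447
finger_force: 50.0
```

Request:
move_arm(
  rows=[
    [0.1, 0, 0, 0, 0, 0, -1],
    [0.1, 0, 0, 0, 0, 0, -1],
    [0.1, 0, 0, 0, 0, 0, -1],
    [0.1, 0, 0, 0, 0, 0, -1],
    [0.1, 0, 0, 0, 0, 0, -1],
    [0.1, 0, 0, 0, 0, 0, -1],
    [0.1, 0, 0, 0, 0, 0, -1],
  ],
)

```text
time: 18.0
tcp_pos: [0.5337, 0.0688, 0.2838]
eef_rot: [-2.431, -1.99, -0.0]
force: [-2.3, 0.8, 7.2]
finger_gap: 0.0451
finger_force: 50.0
```

Request:
move_arm(
  rows=[
    [0.1, 0, 0, 0, 0, 0, -1],
    [0.1, 0, 0, 0, 0, 0, -1],
    [0.1, 0, 0, 0, 0, 0, -1],
    [0.1, 0, 0, 0, 0, 0, -1],
    [0.1, 0, 0, 0, 0, 0, -1],
    [0.1, 0, 0, 0, 0, 0, -1],
    [0.1, 0, 0, 0, 0, 0, -1],
    [0, 0, 0, 0, 0, 0, -1],
    [0, 0, 0, 0, 0, 0, -1],
    [0, 0, 0, 0, 0, 0, -1],
  ],
)

```text
time: 19.0
tcp_pos: [0.5378, 0.0893, 0.2838]
eef_rot: [-2.431, -1.99, -0.0]
force: [-3.0, 1.1, 7.5]
finger_gap: 0.0448
finger_force: 50.0
```

Request:
move_arm(
  rows=[
    [0, 0, -0.1, 0, 0, 0, -1],
    [0, 0, -0.5, 0, 0, 0, -1],
    [-0.6, 0, -0.7, 0, 0, 0, -1],
    [-0.9, 0, -0.7, 0, 0, 0, -1],
    [-0.9, 0, 0, 0, 0, 0, -1],
    [-0.9, 0, 0, 0, 0, 0, -1],
    [-0.5, 0, 0, 0, 0, 0, -1],
    [0, 0, 0, 0, 0, 0, -1],
    [0, 0, 0, 0, 0, 0, -1],
  ],
)

```text
time: 19.9
tcp_pos: [0.5155, -0.0219, 0.3439]
eef_rot: [-2.431, -1.99, -0.0]
force: [0.4, 0.9, -0.7]
finger_gap: 0.0447
finger_force: 50.0
```

```bash
python3 - <<'E'
from h import *
from station import arm
import pickle
w=arm.grab_frame("wrist"); s=arm.sense(); print(s["time"],s["tcp_pos"],s["force"],s["finger_gap"])
pickle.dump((w,s),open("w5.pkl","wb"))
cv2.imwrite("pics/w5.png",cv2.resize(w["img"][:280, 170:470,::-1],(0,0),fx=2,fy=2,interpolation=cv2.INTER_CUBIC))
E
```

```text
19.95 [ 0.5156 -0.0215  0.3438] [-0.175   0.5277 -0.5672] 0.04447063252265666
```

View pics/w5.png

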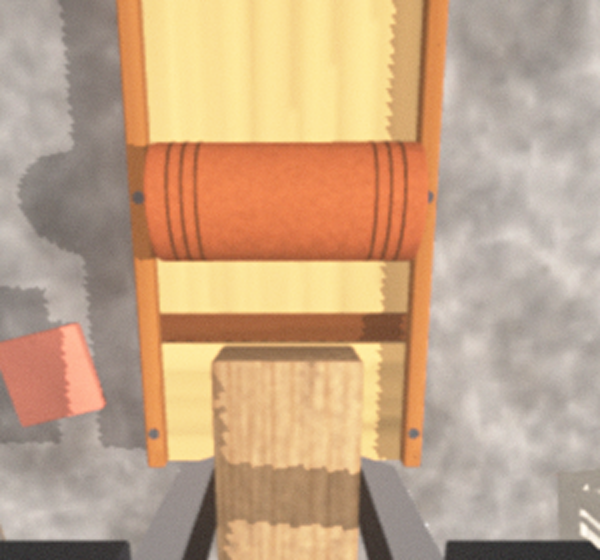

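The roller now covers the tape, square, with its silhouette from row 142 to 261. The trough's mouth spans rows 314-342.

```bash
cat > m5.py <<'E'
from h import *
import pickle
w,s=pickle.load(open("w5.pkl","rb")); P=lambda a,b:((a+.5)/2-.5+170,(b+.5)/2-.5)
o=w["T"][:3,3];u=np.array([.1942,.981,0]);m=np.array([.53185,.0748,.018]);R_=[]
for l,h in[((165,260),(165,143)),((284,261),(284,142)),((405,261),(405,142))]:
    d1=ray(w,*P(*l))[1];d2=ray(w,*P(*h))[1];d=d1+d2;X=o+d*(.044-o[2])/d[2];R_.append(X)
r=np.mean(R_,0);a=R_[0]-R_[-1];print("roller",r,"axis",np.degrees(np.arctan2(a[1],a[0])),"roller-mark mm",(r-m)@u*1e3)
for v in(314,342): print("trough edge to roller",(r-onz(w,P(284,v),.018))@u*1e3)
L,Rr=[onz(w,P(a,330),.018) for a in(161,408)]; print("lane mid",(L+Rr)/2)
d=s["tcp_pos"]-r; print("tcp along",d@u*1e3,"lat",d@[.981,-.1942,0]*1e3)
E
python3 m5.py
```

```text
roller [0.5328 0.0743 0.044 ] axis 168.6432479399075 roller-mark mm -0.30207961031926145
trough edge to roller 53.42058065603043
trough edge to roller 68.35319653797816
lane mid [0.5203 0.0137 0.018 ]
tcp along -97.35927421330175 lat 1.7461794255192924
```

The roller is within 0.5 mm of the mark centre. Now I'll set the block down as a chock, centre 76 mm behind the roller.

Request:
move_arm(
  rows=[
    [0.35, 0, 0.5, 0, 0, 0, -1],
    [0.36, 0, 0.8, 0, 0, 0, -1],
    [0, 0, 0.9, 0, 0, 0, -1],
    [0, 0, 0.7, 0, 0, 0, -1],
    [0, 0, 0.5, 0, 0, 0, -1],
    [0, 0, 0.2, 0, 0, 0, -1],
    [0, 0, 0, 0, 0, 0, -1],
    [0, 0, 0, 0, 0, 0, -1],
  ],
)

```text
time: 20.75
tcp_pos: [0.5198, -0.0016, 0.2362]
eef_rot: [2.431, 1.989, 0.001]
force: [1.1, 0.1, -0.5]
finger_gap: 0.0446
finger_force: 50.0
```

```bash
python3 - <<'E'
from h import *
from station import arm
import pickle
w=arm.grab_frame("wrist"); s=arm.sense(); print(s["time"],s["tcp_pos"],s["force"],s["finger_gap"])
u=np.array([.1942,.981,0]);d=s["tcp_pos"]-[.5328,.0743,.044]; print("tcp along",d@u*1e3,"lat",d@[.981,-.1942,0]*1e3)
cv2.imwrite("pics/w6.png",cv2.resize(w["img"][:280, 170:470,::-1],(0,0),fx=2,fy=2,interpolation=cv2.INTER_CUBIC))
E
```

```text
20.8 [ 0.5198 -0.0016  0.2364] [-0.0282 -0.864  -1.0477] 0.044513667040609564
tcp along -76.99037578654857 lat 1.968316915107246
```

View pics/w6.png

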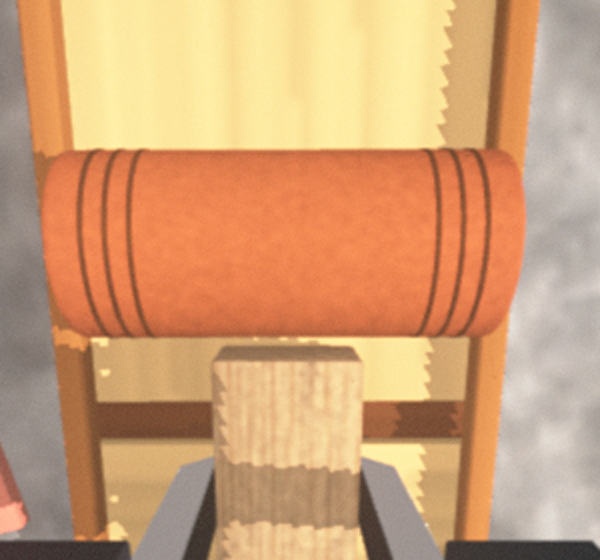

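The block is centred behind the roller, its front bottom edge at row 347 against the roller's silhouette at row 337, a gap of about 6 mm. I'll go 2 mm closer and then down.

Request:
move_arm(
  rows=[
    [0.07, 0, 0, 0, 0, 0, -1],
    [0, 0, 0.06, 0, 0, 0, -1],
    [0, 0, 0.05, 0, 0, 0, -1],
    [0, 0, 0.01, 0, 0, 0, -1],
    [0, 0, 0, 0, 0, 0, -1],
  ],
)

```text
time: 21.3
tcp_pos: [0.5199, 0.0004, 0.232]
eef_rot: [2.431, 1.99, -0.0]
force: [-0.8, -0.1, -0.2]
finger_gap: 0.0446
finger_force: 50.0
```

Request:
move_arm(
  rows=[
    [0, 0, 0.01, 0, 0, 0, -1],
    [0, 0, 0, 0, 0, 0, -1],
    [0, 0, 0, 0, 0, 0, -1],
  ],
)

```text
time: 21.6
tcp_pos: [0.5199, 0.0003, 0.2319]
eef_rot: [-2.431, -1.989, -0.0]
force: [-2.2, -0.5, 5.7]
finger_gap: 0.0442
finger_force: 50.0
```

Request:
move_arm(
  rows=[
    [0, 0, 0.01, 0, 0, 0, -1],
    [0, 0, 0, 0, 0, 0, -1],
    [0, 0, 0, 0, 0, 0, -1],
  ],
)

```text
time: 21.9
tcp_pos: [0.5199, 0.0002, 0.2319]
eef_rot: [-2.431, -1.989, -0.001]
force: [-4.2, 1.6, 13.9]
finger_gap: 0.0445
finger_force: 50.0
```

Request:
move_arm(
  rows=[
    [0, 0, -0.012, 0, 0, 0, -1],
    [0, 0, 0, 0, 0, 0, 0.1],
    [0, 0, 0, 0, 0, 0, 0.2],
    [0, 0, 0, 0, 0, 0, 0.4],
    [0, 0, 0, 0, 0, 0, 0.4],
    [0, 0, 0, 0, 0, 0, 0.4],
    [0, 0, 0, 0, 0, 0, 0.4],
  ],
)

```text
time: 22.6
tcp_pos: [0.5199, 0.0004, 0.2318]
eef_rot: [2.431, 1.99, -0.0]
force: [0.0, 0.4, 0.5]
finger_gap: 0.0656
finger_force: 0.0
```

Request:
move_arm(
  rows=[
    [0, 0, -0.1, 0, 0, 0, 0.4],
    [0, 0, -0.3, 0, 0, 0, 0.4],
    [0, 0, -0.8, 0, 0, 0, 0.4],
    [0, 0, -1, 0, 0, 0, 0.4],
    [0, 0, -1, 0, 0, 0, 0.4],
    [-0.9, 0, -1, 0, 0, 0, 0.4],
    [-0.9, 0, 0, 0, 0, 0, 0.4],
    [-0.9, 0, 0, 0, 0, 0, 0.4],
    [-0.9, 0, 0, 0, 0, 0, 0.4],
    [0, 0, 0, 0, 0, 0, 0.4],
  ],
)

```text
time: 23.6
tcp_pos: [0.4975, -0.1087, 0.3588]
eef_rot: [2.435, 1.983, 0.001]
force: [0.6, 0.3, 0.5]
finger_gap: 0.0658
finger_force: 0.0
```

```bash
python3 - <<'E'
from h import *
from station import arm
import pickle
w=arm.grab_frame("wrist"); s=arm.sense(); print(s["time"],s["tcp_pos"],s["force"],s["finger_gap"])
pickle.dump((w,s),open("w7.pkl","wb"))
cv2.imwrite("pics/w7.png",cv2.resize(w["img"][:280, 170:470,::-1],(0,0),fx=2,fy=2,interpolation=cv2.INTER_CUBIC))
E
```

```text
23.65 [ 0.498  -0.1069  0.3585] [0.2397 0.7763 0.545 ] 0.06590398642547562
```

View pics/w7.png

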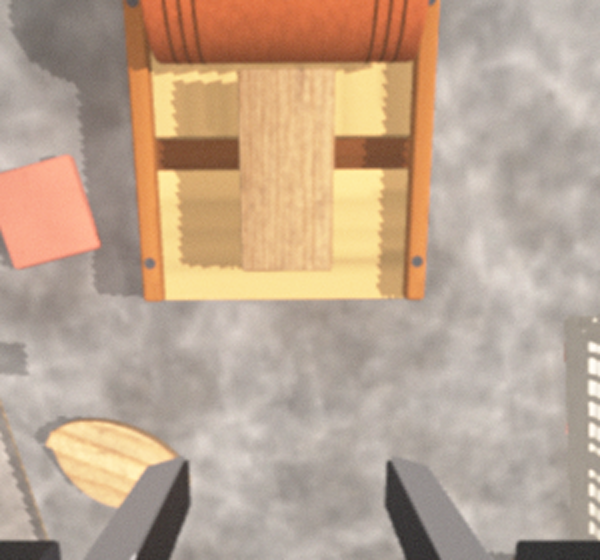

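The block lies flat and straight behind the roller, its top corners at (238,69), (335,70), (332,270) and (241,270). The tile and rib are where they were.

```bash
python3 - <<'E'
from h import *
import pickle
from station import arm
w,s=pickle.load(open("w7.pkl","rb"));P=lambda a,b:((a+.5)/2-.5+170,(b+.5)/2-.5)
C=np.array([onz(w,P(*p),.048) for p in[(238,69),(335,70),(332,270),(241,270)]]);m=C.mean(0);u=np.array([.1942,.981,0])
a=C[0]+C[1]-C[2]-C[3];r=np.array([.5328,.0743,.048]);print(m,np.linalg.norm(C[0]-C[3]),np.linalg.norm(C[0]-C[1]),np.degrees(np.arctan2(a[1],a[0])),"dist",np.linalg.norm(m-r),"lat",(m-r)@[.981,-.1942,0])
d=m-.0
print("rel mark",(m-[.53185,.0748,.048])@u)
E
```

```text
[0.5191 0.0008 0.048 ] 0.08905255522749501 0.04416149857397764 78.3599108671113 dist 0.0747194187669537 lat 0.0008108293798931548
rel mark -0.07502381785781062
```

```bash
python3 -c "
from station import arm
print(arm.sign_off())"
```

```text
the job is handed in; nothing more can be done
None
```

I handed the job in. By the last camera measurements the roller sits within about 0.5 mm of the tape's centre line, and the block lies flat as a chock behind its middle with a gap of about 4 mm. The peak wrist force while pressing was about 15 N, and the sign-off call returned no verdict.

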